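Show a dental cast to the inspection camera

ROBOT

A 7-joint arm with a two-finger parallel gripper is mounted at the origin on the work surface. World frame = base frame: x ahead of the robot, y to its left, z up, the work surface at z = 0. Lengths are in m, angles in rad, forces in N, time in s.
With the tool pointing down it reaches from about 0.4 to 0.925 m from the base axis. Payload 5.6 kg.
Tool frame: the origin (TCP) lies on the centre line of the jaws, within the pads' length; the fingertips stand 17 mm ahead of it and the grasp point (between the pads) lies 2 mm behind it; z points along the fingers, y is the line along which they close (so a half turn about z gives the same grasp; the last joint's range is limited). The gripper opens to 85 mm and grips with 20 to 120 N. Pads are 22 mm wide; open, the fingers measure 114 mm over their backs; the gripper's body (76 mm by 85 mm) begins 54 mm behind the grasp point. The pads swing forward as they close: fully open they stand 13 mm farther back than shut.
Start: joints at [-0.043, 0.468, -0.012, 1.603, 0.006, 1.071, -0.056], TCP at [0.65, -0, 0.248] pointing down, gripper open.
Joint ranges: [-2.53, 2.53], [-0.31, 2.02], [-1.57, 1.55], [0.28, 2.44], [-1.29, 4.43], [0.15, 1.84], [-2.92, 2.92]. Speed limits (rad/s): [2.57, 2.57, 3.14, 3.14, 3.14, 3.14, 3.14].

INTERFACE

Orientations are given as a unit quaternion [w, x, y, z].
In Python, from station import monitor, camera, r, spotter gives the robot as it stands. The module is installed in compiled form; this text tells all that it offers.
- The arm moves only by the shell command python3 -m creep 'ROWS' [OPENING]. ROWS is JSON, a list of rows, each a list of 4 numbers: the shift along the tool's x, y, z in cm, then the turn about the tool's z in degrees. A call has 1 to 20 rows; each row is the pose to reach, as a shift and turn from the pose commanded when the call began, along the tool's axes at that moment; what a row does not reach only later rows make up. A row lasts 1/12 s, in which the tool goes at most 41.7 mm and 7.16 degrees, less where a joint would pass 70% of its speed; a pose out of reach is approached as far as the arm can. A call with a gripper value outside its range is refused whole. OPENING is the finger opening in cm, from 0 to 8.54, set as the call begins (- or left out, the last holds). The fingers move at their own pace and stop on an object; the grip force is fixed at half the most. Time passes only in rows, so rows that repeat a pose let the fingers close. It gives the time, the measured TCP pose, the force, the opening and the grip force at its end, in the units of the state.
- monitor.observe(): the state, without advancing time (a new reading comes with each control period).
- camera(name): name is "scene" or "side" or "wrist"; returns a dict with "color" (480x640x3 uint8, red, green, blue), "fx", "fy", "cx", "cy" (pixels), "position" and "rotation" of the camera in the world; the wrist camera has in their place "T_tool_cam" (4x4, takes a point from camera to tool coordinates, whose origin is the TCP and whose axes are the flange's). Camera axes: x right, y up, looking along -z (the intrinsics and any distortion apply to the point x, -y, -z); pixel columns grow to the right and rows downward; lengths in m; the calibration is good to about 2 mm. A picture is of the moment at which its call begins: read the wrist's pose just before it. There is no depth.
- r.close_job(): hands the job in; it is judged then, once.
Trained networks look in the newest picture that a camera, given by its name, has taken for a name from the list of things; names that differ only in an ending like _2 or _b are one class to them, and where a whole thing is asked for, a point or a joint stands for the part that bears it (a point fixed in the world has none). Each returns a list of dicts, best first, with "score" (0 to 1); they miss things now and then, are a little off and sometimes report something else, mostly with a low value. They report only what shows in the picture. A call takes as long as a camera call. They do not tell look-alikes from the thing itself.
- spotter.recognise(camera, label): "xyz" ([x, y, z] in m, in world coordinates, good to about 4 mm: the middle of the surface that is visible of it).
- spotter.cut_out(camera, label): "pixels" (480x640 bool, what is visible of it).
- spotter.spot_point(camera, label): "xyz" ([x, y, z] in m, in world coordinates, good to about 4 mm: a listed point, or the origin of a listed thing).
The state is a dict: "time": time; "joint_positions": joint angles; "joint_vel": joint speeds; "tau": joint torques, N m; "position": TCP position; "tool_rot": TCP orientation; "force": force on the tool from outside, world axes, zero at the start; "ft_torque": the same for the moment, N m; "grip_width": opening from 0.0 (shut) to 1.0 (fully open); "gripper_force": force on a finger pad.
Only numpy, scipy, OpenCV 4.12 (cv2) and the standard library are available. Lean on these libraries where they do the work, as an engineer would, in place of code of your own. Each camera call takes 0.05 s, during which the arm holds its last target. There are 200 camera calls.

TASK

By the square block on its back, pick up the full-arch cast that stands on its teeth and hold it upright over the middle of the camera station's round pad, its teeth and plate at lens height. Turn it so that its left side, then its front teeth, then its right side (left and right as seen from its flat back towards its rounded front) squarely faces the lens, holding still a second each time. Then set it down gently on the middle of the pad and let go, leaving the half cast and the lower cast where they are.

Things in the scene. Friction and masses are not known exactly. Their poses are not given: they have to be found in the camera images.
- cast: Loose full-arch dental cast, cream stone, teeth down, 0.16 kg. D-shaped from above: 62 mm wide (y), flat back at x -27, round front to x +31 mm. Teeth z 0 to 9, plate z 9 to 27, square block to grip 28 x 28 mm, z 27 to 59, centred on top (any faces). Origin: centre of underside (tooth tips). +x to the front teeth, +y its left, -y its right, z up. Its body's middle (teeth and plate) is at z 15 mm.
- lens (a point): Centre of the lens glass of the fixed, level camera station: black tube, 48 mm wide, on a white housing. z up; the lens looks along -x. Middle of the round black pad (diameter 110 mm): x -100 mm, y 0, its top 85 mm below this point, 15 mm above the desk. Base plate 12 mm thick, 150 mm wide, x -170 to +155; housing 130 mm wide, x +20 to +145, its top 55 mm above this point.
- half_cast: Bystander, leave it: loose half-arch cast, a narrow bar 56 x 28 mm with one row of teeth underneath and a similar block (28 x 26 mm) on top, 59 mm high. Origin: centre of the underside, x along the bar, z up.
- lower_cast: Bystander, leave it: loose D-shaped lower cast, 62 mm wide and 58 mm long, teeth up, without a block, 33 mm high. Origin: centre of the underside, +x towards the front teeth, z up.
Mind the look-alikes: they are no part of the job. What is shaped like the cast but purple is not meant.

How it is judged:
By the outcome, as a careful person would: the job done as asked, in the order asked, and still so for the second after the job is handed in, with the robot touching nothing.
It also fails if it takes over 51 s, if anything falls off the work surface, if the arm or the gripper's body presses on something with over 40 N, if the wrist force passes 120 N, or if a joint passes its speed limit or range.

## Working session

There is one attempt and no reset: what is moved stays moved. The work goes in short steps, Python scripts to look and compute and a shell command to move; the robot and the scene stay as the last step left them, time stands still between calls to the robot, and variables do not carry over. Pictures are saved under pics/ and viewed, at most 10 in all, crops included, and the job is handed in when it is done.

```bash
mkdir -p pics
cat > h.py <<'E'
from station import monitor,camera,r,spotter
import numpy as np,cv2
from scipy.spatial.transform import Rotation as R
def pose():
    s=monitor.observe();q=s["tool_rot"];return np.array(s["position"]),R.from_quat([q[1],q[2],q[3],q[0]]),s
E
python3 - <<'E'
from h import *
p,q,s=pose();print(s["time"],p,q.as_matrix().round(3).tolist())
ims=[]
for c in ["scene","side","wrist"]:
    d=camera(c);ims.append(d["color"]);print(c,{k:np.round(v,3).tolist() for k,v in d.items() if k!="color"})
    for l in ["cast","lens","half_cast","lower_cast"]:
        for f in (spotter.spot_point,spotter.recognise):
            if l=="lens" and f==spotter.recognise: continue
            print(c,l,f.__name__,[(np.round(x["xyz"],3).tolist(),round(x["score"],2)) for x in f(c,l)])
a=cv2.resize(np.hstack(ims[:2]),(800,300));
cv2.imwrite("pics/a.png",ims[0][:,:,::-1]);cv2.imwrite("pics/b.png",ims[1][:,:,::-1]);cv2.imwrite("pics/c.png",ims[2][:,:,::-1])
print(monitor.observe()["time"])
E
```

```text
0.0 [ 6.49486839e-01 -4.90610530e-05  2.47316468e-01] [[0.0, 1.0, -0.002], [1.0, -0.0, -0.0], [-0.0, -0.002, -1.0]]
scene {'fx': 435.9, 'fy': 435.9, 'cx': 326.731, 'cy': 240.248, 'position': [1.034, 0.111, 0.566], 'rotation': [0.549, 0.263, 0.333, 0.72]}
scene cast call [([0.437, -0.097, -0.002], 0.84), ([0.549, -0.179, -0.004], 0.81), ([0.448, -0.216, -0.002], 0.66), ([0.324, -0.15, 0.002], 0.46)]
scene cast call [([0.459, -0.106, 0.024], 0.92), ([0.463, -0.202, 0.028], 0.58), ([0.562, -0.167, 0.025], 0.57)]
scene lens call [([0.366, 0.174, 0.1], 0.93)]
scene half_cast call [([0.547, -0.283, -0.003], 0.81)]
scene half_cast call [([0.557, -0.276, 0.032], 0.58)]
scene lower_cast call [([0.62, -0.054, 0.001], 0.93)]
scene lower_cast call [([0.628, -0.05, 0.023], 0.63)]
side {'fx': 478.666, 'fy': 478.666, 'cx': 323.108, 'cy': 237.248, 'position': [0.1, 0.348, 0.476], 'rotation': [-0.329, -0.166, 0.419, 0.83]}
side cast call [([0.446, -0.097, 0.002], 0.97), ([0.322, -0.147, 0.003], 0.86), ([0.559, -0.179, -0.001], 0.85), ([0.45, -0.212, -0.003], 0.8)]
side cast call [([0.432, -0.086, 0.0
[... 379 characters left out ...]
.04, 0.017], 0.93)]
wrist {'fx': 381.927, 'fy': 381.927, 'cx': 324.908, 'cy': 237.81, 'T_tool_cam': [[0.001, 0.96, 0.278, 0.07], [1.0, -0.001, 0.0, 0.0], [0.001, 0.278, -0.96, -0.127], [0.0, 0.0, 0.0, 1.0]]}
wrist cast call [([0.55, -0.182, -0.002], 0.95), ([0.444, -0.099, -0.004], 0.81), ([0.324, -0.145, 0.002], 0.7)]
wrist cast call [([0.336, -0.139, 0.026], 0.76), ([0.556, -0.163, 0.025], 0.72), ([0.451, -0.088, 0.025], 0.71)]
wrist lens call []
wrist half_cast call [([0.548, -0.283, 0.0], 0.74)]
wrist half_cast call [([0.55, -0.256, 0.011], 0.6)]
wrist lower_cast call [([0.624, -0.056, 0.003], 0.97), ([0.441, -0.098, -0.0], 0.48)]
wrist lower_cast call [([0.62, -0.048, 0.024], 0.93)]
1.2
```

View pics/a.png

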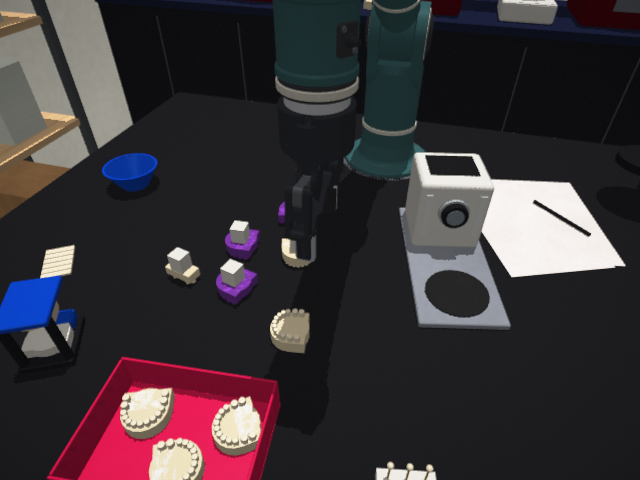

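View pics/b.png

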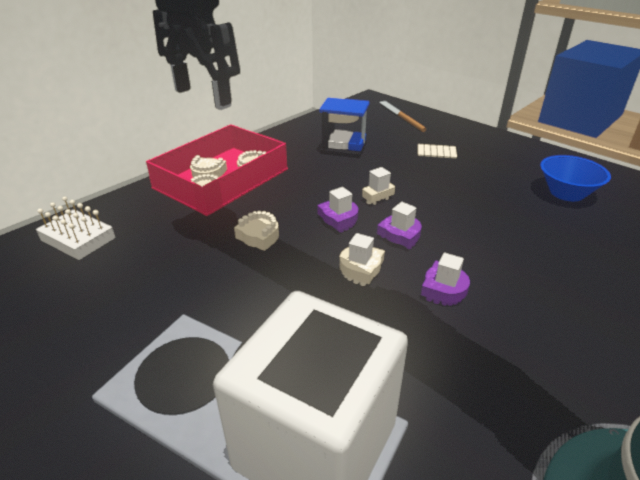

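View pics/c.png

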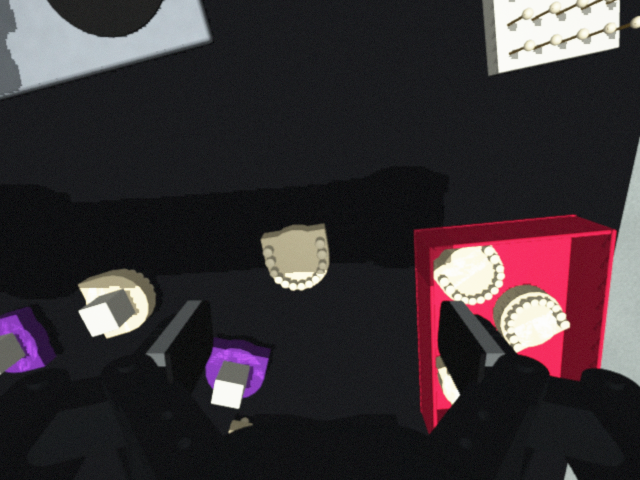

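The scene view shows only one cream full-arch cast with a block, at (298,250), partly behind the finger. It is at (361,258) in the side view and (115,302) in the wrist view. The purple look-alikes are at scene (240,240), (236,280) and (285,210). The half cast is at (181,265) and the lower cast at (291,330). The cream one near (0.444,-0.098) fits the description. I'll fit its pose and the station's, and confirm in a crop.

```bash
cat >> h.py <<'E'
from scipy.optimize import minimize
def cam(c):
    p,q,s=pose();d=camera(c)
    if c=="wrist":
        T=np.array(d["T_tool_cam"]);d["Rm"]=q.as_matrix()@T[:3,:3];d["t"]=p+q.apply(T[:3,3])
    else:
        a=np.array(d["rotation"]);d["Rm"]=a if a.ndim==2 else R.from_quat([a[1],a[2],a[3],a[0]]).as_matrix();d["t"]=np.array(d["position"])
    return d
def proj(d,P):
    v=(np.atleast_2d(P)-d["t"])@d["Rm"];return np.c_[d["cx"]+d["fx"]*v[:,0]/-v[:,2],d["cy"]+d["fy"]*v[:,1]/v[:,2]]
def back(d,uv,z):
    uv=np.atleast_2d(uv);v=np.c_[(uv[:,0]-d["cx"])/d["fx"],-(uv[:,1]-d["cy"])/d["fy"],-np.ones(len(uv))]@d["Rm"].T
    return d["t"]+v*((z-d["t"][2])/v[:,2])[:,None]
th=np.linspace(-np.pi/2,np.pi/2,25)
D=np.array([[-.027,.031],[-.027,-.031]]+[[.031*np.cos(t),.031*np.sin(t)] for t in th])
B=np.array([[1,1],[1,-1],[-1,-1],[-1,1]])*.014
def prism(P,z0,z1): return np.vstack([np.c_[P,np.full(len(P),z)] for z in (z0,z1)])
parts=[prism(D*.97,0,.009),prism(D,.009,.027),prism(B,.027,.059)]
def world(p,P):
    c,s=np.cos(p[3]),np.sin(p[3]);return P@np.array([[c,s,0],[-s,c,0],[0,0,1]])+p[:3]
def render(d,p):
    m=np.zeros((480,640),np.uint8)
    for P in parts: cv2.fillConvexPoly(m,cv2.convexHull((proj(d,world(p,P))*16).round().astype(np.int32)),255,shift=4,lineType=cv2.LINE_AA)
    return m/255.
def fit(views,x0,y0,z0,fixz=False):
    best=None
    def f(p):
        q=np.array([p[0]/100,p[1]/100,z0 if fixz else p[2]/100,p[3]]);e=0
        for d,m in views:
            r_=render(d,q);e+=1-np.minimum(r_,m).sum()/np.maximum(r_,m).sum()
        return e/len(views)
    for a in np.arange(-180,180,45):
        o=minimize(f,[x0*100,y0*100,z0*100,np.radians(a)],method="Nelder-Mead",options=dict(initial_simplex=[[x0*100+i,y0*100+j,z0*100+k,np.radians(a)+l] for i,j,k,l in [(0,0,0,0),(.5,0,0,0),(0,.5,0,0),(0,0,.5,0),(0,0,0,.4)]],xatol=1e-3,fatol=1e-5))
        print(a,o.fun.round(4),o.x[:3].round(2),np.degrees(o.x[3]).round(1))
        if best is None or o.fun<best.fun: best=o
    return best.x
E
python3 - <<'E'
from h import *
d={c:cam(c) for c in ("side","wrist","scene")}
views=[]
for c in ("side","wrist"):
    u0=proj(d[c],[.444,-.098,.03])[0]
    for x in spotter.cut_out(c,"cast"):
        m=x["pixels"];ys,xs=np.nonzero(m);cc=(xs.mean(),ys.mean())
        print(c,round(x["score"],2),np.round(cc),m.sum())
        if np.hypot(*(cc-u0))<25 : views.append((d[c],m.astype(float)));break
b=fit(views,.444,-.098,0.0)
fp=np.array([b[0]/100,b[1]/100,b[2]/100,b[3]])
im=d["side"]["color"].copy()
for dd,m in views:
    img=dd["color"].copy();cs,_=cv2.findContours((render(dd,fp)>.5).astype(np.uint8),0,2);cv2.drawContours(img,cs,-1,(255,0,0),1)
    f=proj(dd,world(fp,np.array([[0,0,.027],[.031,0,.027]]))).astype(int);cv2.line(img,f[0].tolist(),f[1].tolist(),(0,255,0),1)
    u=f[0];x0=max(0,min(540,u[0]-50));dd["crop"]=cv2.resize(img[u[1]-50:u[1]+50,x0:x0+100],(400,400),interpolation=2)
cv2.imwrite("pics/d.png",np.hstack([dd["crop"] for dd,_ in views])[:,:,::-1])
# pad: dark region surrounded by plate
for c,uv in (("scene",(457,293)),("side",(184,374))):
    g=cv2.cvtColor(d[c]["color"],cv2.COLOR_RGB2GRAY)
    m=(g<60).astype(np.uint8);n,l,st,ce=cv2.connectedComponentsWithStats(m)
    k=l[uv[1],uv[0]];cs,_=cv2.findContours((l==k).astype(np.uint8),0,cv2.CHAIN_APPROX_NONE)
    w=back(d[c],cv2.convexHull(max(cs,key=len))[:,0,:],.015)[:,:2]
    (x,y),rad=cv2.minEnclosingCircle(w.astype(np.float32));print(c,"pad",st[k],x,y,rad)
    w=back(d[c],max(cs,key=len)[:,0,:],.015)[:,:2];A=np.c_[2*w,np.ones(len(w))];o=np.linalg.lstsq(A,(w**2).sum(1),rcond=None)[0];print(o[:2],np.sqrt(o[2]+o[0]**2+o[1]**2))
print("lens",[np.round(x["xyz"],4) for c in ("scene","side") for x in spotter.spot_point(c,"lens")], monitor.observe()["time"])
E
```

```text
side 0.98 [361. 260.] 1581
wrist 0.92 [235. 370.] 3386
wrist 0.87 [116. 301.] 4027
-180 0.1648 [44.01 -9.84  0.23] -150.2
-135 0.1645 [44.06 -9.79  0.3 ] -148.4
-90 0.1455 [ 44.09 -10.04  -0.05] -80.7
-45 0.1457 [ 44.14 -10.07  -0.08] -81.9
0 0.1031 [44.19 -9.89 -0.05] 21.2
45 0.1025 [44.19 -9.9  -0.05] 20.6
90 0.1433 [44.11 -9.79  0.15] 119.9
135 0.1427 [44.11 -9.82  0.09] 119.7
scene pad [ 425  271   64   46 2270] 0.4682590365409851 0.19946491718292236 0.05533634126186371
[0.46853399 0.19967135] 0.05360133158831744
side pad [     0      0    640    480 183406] 1.582227110862732 -1.2167840003967285 1.645171046257019
[ 1.40876367 -0.99154625] 1.067903430519023
lens [array([0.3669, 0.1715, 0.0977]), array([0.3681, 0.175 , 0.1003])] 1.55
```

View pics/d.png

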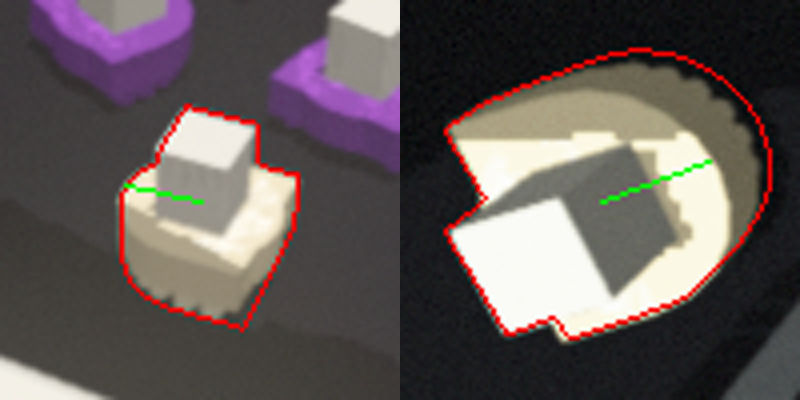

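The crop confirms it: cream, with a square block on a D-shaped plate, and the fit outlines match the pixels. The cast is at (0.442,-0.099), yaw about 21°, underside at z about 0. I'll move above it with the tool turned +159° so that the later 180° sweep stays within joint 7's range.

```bash
python3 -m creep '[[-4,-4,0,7],[-6,-8,1,14],[-8,-12,2,21],[-9.9,-16,3,28],[-9.9,-20.8,4,35],[-9.9,-20.8,6,42],[-9.9,-20.8,8,49],[-9.9,-20.8,8,56],[-9.9,-20.8,8,63],[-9.9,-20.8,8,70],[-9.9,-20.8,8,77],[-9.9,-20.8,8,84],[-9.9,-20.8,8,91],[-9.9,-20.8,8,98],[-9.9,-20.8,8,105],[-9.9,-20.8,8,112],[-9.9,-20.8,8,119],[-9.9,-20.8,8,126],[-9.9,-20.8,8,133],[-9.9,-20.8,8,140]]' 5.5; python3 -m creep '[[0,0,0,7],[0,0,0,14],[0,0,0,19],[0,0,0,19],[0,0,0,19]]'
python3 - <<'E'
from h import *
p,q,s=pose();print(s["time"],p,np.round(s["joint_positions"],2),q.as_matrix().round(3).tolist())
d={c:cam(c) for c in ("side","wrist","scene")}
for x in d: cv2.imwrite(f"pics/e_{x}.png",d[x]["color"][:,:,::-1])
views=[]
for c in d:
    for x in spotter.cut_out(c,"cast"):
        m=x["pixels"];ys,xs=np.nonzero(m);cc=(xs.mean(),ys.mean());u0=proj(d[c],[.442,-.099,.03])[0]
        print(c,round(x["score"],2),np.round(cc),np.round(u0),m.sum())
        if np.hypot(*(cc-u0))<40 and c!="scene": views.append((d[c],m.astype(float)));break
if views: b=fit(views,.442,-.099,0.0)
# station plate edges in scene: bluish-grey plate
c=d["scene"];g=cv2.cvtColor(c["color"],cv2.COLOR_RGB2GRAY);m=((g>90)).astype(np.uint8)
n,l,st,ce=cv2.connectedComponentsWithStats(m);k=l[310,430];print(st[k])
ys=[];P=[]
for u in range(420,503,3):
    v=np.nonzero(l[:,u]==k)[0].max();P.append((u,v))
cv2.imwrite("pics/e_plate.png",c["color"][180:340,380:540,::-1]);print(P[::5])
for z in (0,.012):
    w=back(c,P,z);f=np.polyfit(w[:,1],w[:,0],1);print(z,"edge x=ay+b",f,np.degrees(np.arctan(f[0])))
E
```

```text
time: 3.22
position: [0.4422, -0.099, 0.1685]
tool_rot: [-0.0, 0.905, -0.425, 0.0]
force: [-0.3, 0.0, 0.5]
grip_width: 0.644
gripper_force: 0.0
time: 3.63
position: [0.4421, -0.0989, 0.1684]
tool_rot: [-0.0, 0.825, -0.565, 0.0]
force: [-0.2, -0.0, 0.4]
grip_width: 0.643
gripper_force: 0.0
3.6333 [ 0.44214997 -0.09886286  0.16841222] [-0.3   0.26  0.52  2.17 -0.19  0.75 -2.43] [[0.361, -0.933, 0.0], [-0.933, -0.361, -0.0], [0.0, -0.0, -1.0]]
side 0.95 [361. 260.] [361. 255.] 1608
wrist 0.7 [326. 226.] [325. 230.] 6279
scene 0.82 [293. 212.] [297. 245.] 635
scene 0.74 [297. 249.] [297. 245.] 978
scene 0.71 [241. 241.] [297. 245.] 939
scene 0.55 [234. 281.] [297. 245.] 1200
-180 0.1577 [ 4.42e+01 -9.90e+00  4.00e-02] -153.3
-135 0.1444 [44.24 -9.92 -0.07] -84.1
-90 0.1442 [44.23 -9.91 -0.05] -84.6
-45 0.1443 [44.24 -9.92 -0.05] -84.2
0 0.0707 [44.26 -9.86 -0.15] 18.2
45 0.0699 [44.23 -9.83 -0.17] 19.1
90 0.1114 [44.25 -9.88 -0.14] 118.0
135 0.1114 [44.24 -9.87 -0.16] 119.1
[  399   151   227   176 19439]
[(420, np.int64(323)), (435, np.int64(324)), (450, np.int64(324)), (465, np.int64(325)), (480, np.int64(325)), (495, np.int64(325))]
0 edge x=ay+b [-0.24263952  0.57786687] -13.63864400655599
0.012 edge x=ay+b [-0.24263952  0.58811199] -13.638644006556
```

```bash
python3 -m creep '[[0,0,4,1],[0,0,8,1],[0,0,10.5,1],[0,0,11.5,1],[0,0,11.9,1],[0,0,11.9,1],[0,0,11.9,1]]'; python3 -m creep '[[0,0,0,0],[0,0,0,0],[0,0,0,0],[0,0,0,0],[0,0,0,0],[0,0,0,0],[0,0,0,0],[0,0,0,0]]' 2.0
python3 - <<'E'
from h import *
p,q,s=pose();print(s["time"],p,np.round(s["joint_positions"],2),q.as_matrix().round(3).tolist(),s["grip_width"]*85.4)
d=camera("side");cv2.imwrite("pics/f.png",cv2.resize(d["color"][150:330,270:510,::-1],(800,600)))
E
```

```text
time: 4.52
position: [0.443, -0.0994, 0.0504]
tool_rot: [-0.0, 0.819, -0.574, 0.001]
force: [-0.5, -0.6, -0.5]
grip_width: 0.642
gripper_force: 0.0
time: 5.18
position: [0.4431, -0.099, 0.0508]
tool_rot: [-0.001, 0.819, -0.574, 0.001]
force: [-0.9, 1.0, 8.6]
grip_width: 0.314
gripper_force: 58.2
5.1833 [ 0.44307723 -0.09902175  0.05076669] [-0.18  0.5   0.39  2.22 -0.4   0.49 -2.27] [[0.342, -0.94, 0.003], [-0.94, -0.342, 0.0], [0.001, -0.003, -1.0]] 26.83276060929852
```

View pics/f.png

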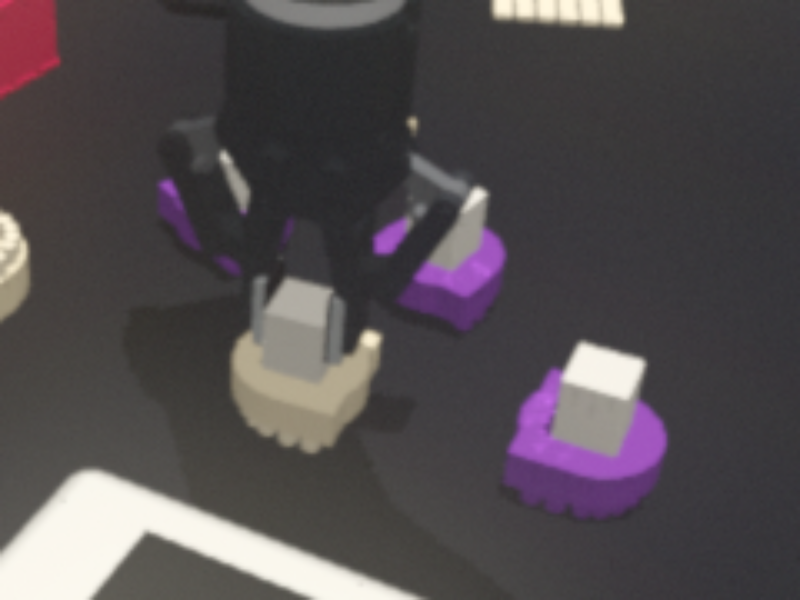

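The picture shows the pads either side of the block at (300,320), gripping clear of the purple casts. Next I lift it, carry it over the pad and turn it to the left-side yaw (about 104°).

```bash
python3 -m creep '[[0,0,-1,0],[0,0,-3,0],[0,0,-6,0],[-1,-0.5,-9,0],[-3,-1.4,-10,-3],[-6,-2.8,-10,-9],[-9,-4.2,-10,-15],[-12,-5.6,-10,-21],[-15,-7,-10,-28],[-18,-8.4,-10,-35],[-21,-9.8,-10,-42],[-24,-11.1,-10,-49],[-26,-12.1,-9.5,-56],[-27.2,-12.6,-9,-63],[-27.2,-12.6,-8.5,-69],[-27.2,-12.6,-8.5,-75],[-27.2,-12.6,-8.5,-80],[-27.2,-12.6,-8.5,-84],[-27.2,-12.6,-8.5,-84],[-27.2,-12.6,-8.5,-84]]'
python3 - <<'E'
from h import *
p,q,s=pose();print(s["time"],p,np.round(s["joint_positions"],2),q.as_matrix().round(3).tolist(),s["grip_width"]*85.4,s["force"])
ims=[]
v=[]
for c in ("side","scene"):
    d=cam(c);ims.append(d["color"])
    for x in spotter.cut_out(c,"cast"):
        m=x["pixels"];ys,xs=np.nonzero(m);cc=(xs.mean(),ys.mean());u0=proj(d,[p[0],p[1],p[2]-.03])[0]
        if np.hypot(*(cc-u0))<40: print(c,x["score"],cc,u0,m.sum());break
    print(c,[(np.round(x["xyz"],3),round(x["score"],2)) for x in spotter.spot_point(c,"cast")],[np.round(x["xyz"],4) for x in spotter.spot_point(c,"lens")])
a=cv2.resize(ims[0][150:450,50:450],(400,300));b=cv2.resize(ims[1][150:350,350:550],(400,400))
cv2.imwrite("pics/g.png",np.vstack([cv2.resize(ims[0][200:440,60:380],(400,300)),cv2.resize(ims[1][150:330,350:590],(400,300))])[:,:,::-1])
E
```

```text
time: 6.9
position: [0.4674, 0.1994, 0.1349]
tool_rot: [0.0, 0.993, 0.121, 0.0]
force: [-0.5, -0.5, -2.6]
grip_width: 0.317
gripper_force: 58.9
6.9 [0.46743389 0.19942108 0.13492074] [-0.54  0.39  0.09  2.04 -0.05  0.71 -1.75] [[0.971, 0.24, 0.001], [0.24, -0.971, -0.0], [0.001, 0.0, -1.0]] 27.112195507142854 [-0.49021631 -0.45925657 -2.64877522]
side 0.82 (np.float64(173.0892983699504), np.float64(319.61268603827074)) [167.26744752 316.90196201] 2822
side [(array([0.465, 0.201, 0.083]), 0.96), (array([ 0.447, -0.216, -0.003]), 0.94), (array([ 0.559, -0.177,  0.001]), 0.88), (array([ 0.323, -0.144, -0.   ]), 0.65)] [array([0.37  , 0.174 , 0.1013])]
scene 0.72 (np.float64(443.4868358521053), np.float64(253.12508316699933)) [467.75195258 252.7925304 ] 10521
scene [(array([ 0.446, -0.215, -0.005]), 0.97), (array([ 0.321, -0.148,  0.004]), 0.73), (array([ 0.549, -0.179, -0.003]), 0.59), (array([0.463, 0.2  , 0.083]), 0.58)] [array([0.3675, 0.1723, 0.101 ])]
```

View pics/g.png

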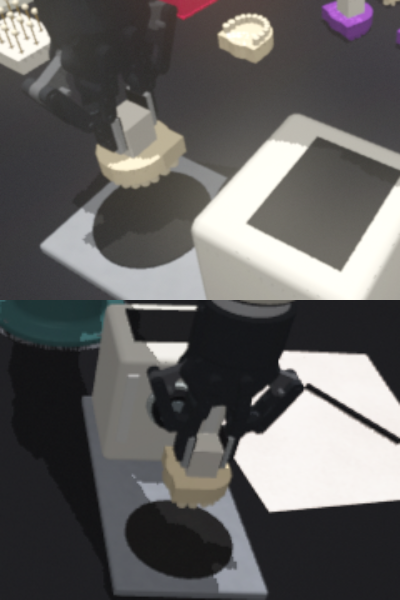

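The cast hangs upright over the pad at side (135,155) in the crop, with its left side towards the lens. I nudge it and hold for the left view, and refit the held cast as a check.

```bash
python3 -m creep '[[0.1,0,-0.1,0],[0.1,0,-0.1,0],[0.1,0,-0.1,0],[0.1,0,-0.1,0],[0.1,0,-0.1,0],[0.1,0,-0.1,0],[0.1,0,-0.1,0],[0.1,0,-0.1,0],[0.1,0,-0.1,0],[0.1,0,-0.1,0],[0.1,0,-0.1,0],[0.1,0,-0.1,0],[0.1,0,-0.1,0],[0.1,0,-0.1,0],[0.1,0,-0.1,0],[0.1,0,-0.1,0],[0.1,0,-0.1,0],[0.1,0,-0.1,0]]'
python3 - <<'E'
from h import *
p,q,s=pose()
c="side";d=cam(c);rgb=d["color"]
x0=world([p[0],p[1],p[2]-.0508,np.radians(103.9)],np.zeros((1,3)))[0]
# plate and teeth outline by cream colour (fingers hide parts of the block)
parts[:]=parts[:2]
for x in spotter.cut_out(c,"cast"):
    m=x["pixels"]; ys,xs=np.nonzero(m);u0=proj(d,x0+[0,0,.02])[0]
    if np.hypot(xs.mean()-u0[0],ys.mean()-u0[1])<40: break
hsv=cv2.cvtColor(rgb,cv2.COLOR_RGB2HSV);cv2.imwrite("pics/h0.png",(m*255).astype(np.uint8))
m2=m&(hsv[:,:,1]>50);m2=cv2.morphologyEx(m2.astype(np.uint8),cv2.MORPH_OPEN,np.ones((3,3)))
print(m.sum(),m2.sum(),"expected",p,x0)
fit([(d,m2.astype(float))],x0[0],x0[1],x0[2],True)
img=rgb.copy()
for col,mm in (((255,0,0),render(d,[*x0,np.radians(103.9)])>.5),((0,255,0),m2)):
    cs,_=cv2.findContours(mm.astype(np.uint8),0,2);cv2.drawContours(img,cs,-1,col,1)
cv2.imwrite("pics/h.png",cv2.resize(img[240:390,80:280],(800,600),interpolation=2)[:,:,::-1])
E
```

```text
time: 8.8
position: [0.4684, 0.1999, 0.1353]
tool_rot: [0.0, 0.993, 0.122, 0.0]
force: [-0.4, 0.9, -1.6]
grip_width: 0.314
gripper_force: 58.9
2802 863 expected [0.46837514 0.19987623 0.13526735] [0.46837514 0.19987623 0.08446735]
-180 0.7418 [46.72 19.04  9.19] -148.4
-135 0.7413 [46.76 19.03  9.37] -142.6
-90 0.7477 [45.92 19.38  9.2 ] -67.3
-45 0.743 [46.61 19.15  8.45] -40.7
0 0.7418 [47.18 19.81  8.5 ] -2.4
45 0.7431 [47.14 19.84  8.94] 8.4
90 0.7398 [47.35 19.75  8.4 ] 99.2
135 0.7396 [47.39 19.75  9.73] 99.1
```

View pics/h.png

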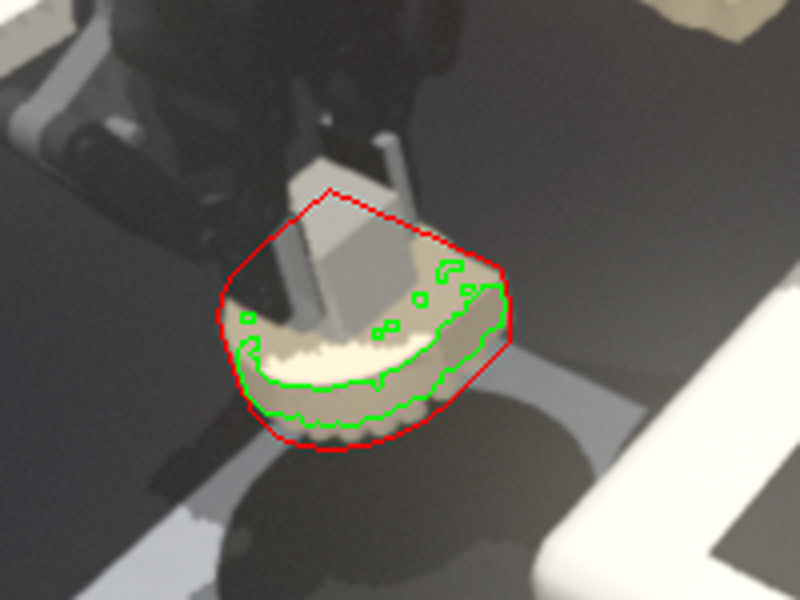

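The predicted outline (red) matches the held cast at (365,340) to within about a millimetre, with the left side squarely towards the lens. Now I turn to the front and hold, then to the right side and hold.

```bash
python3 -m creep '[[0,0,0,-6],[0,0,0,-13],[0,0,0,-20],[0,0,0,-27],[0,0,0,-34],[0,0,0,-41],[0,0,0,-48],[0,0,0,-55],[0,0,0,-62],[0,0,0,-69],[0,0,0,-76],[0,0,0,-82],[0,0,0,-86],[0,0,0,-89],[0,0,0,-90],[0,0,0,-90],[0,0,0,-90],[0,0,0,-90]]'; python3 -m creep '[[0,0,0,0],[0,0,0,0],[0,0,0,0],[0,0,0,0],[0,0,0,0],[0,0,0,0],[0,0,0,0],[0,0,0,0],[0,0,0,0],[0,0,0,0],[0,0,0,0],[0,0,0,0],[0,0,0,0],[0,0,0,0],[0,0,0,0],[0,0,0,0]]'
python3 -c "
from h import *
p,q,s=pose();print(p,np.round(s['joint_positions'],2),q.as_matrix().round(3).tolist())"
```

```text
time: 10.4
position: [0.4684, 0.1998, 0.1353]
tool_rot: [0.0, 0.616, 0.788, -0.0]
force: [-0.1, 0.0, -1.0]
grip_width: 0.314
gripper_force: 58.9
time: 11.73
position: [0.4684, 0.1999, 0.1353]
tool_rot: [0.0, 0.616, 0.788, -0.0]
force: [-0.3, 0.9, -0.9]
grip_width: 0.319
gripper_force: 58.9
[0.46835974 0.19990092 0.13526505] [-0.24  0.41 -0.27  2.02  0.16  0.73 -0.37] [[-0.242, 0.97, 0.0], [0.97, 0.242, -0.0], [-0.0, 0.0, -1.0]]
```

```bash
python3 -m creep '[[0,0,0,-6],[0,0,0,-13],[0,0,0,-20],[0,0,0,-27],[0,0,0,-34],[0,0,0,-41],[0,0,0,-48],[0,0,0,-55],[0,0,0,-62],[0,0,0,-69],[0,0,0,-76],[0,0,0,-82],[0,0,0,-86],[0,0,0,-89],[0,0,0,-90],[0,0,0,-90],[0,0,0,-90],[0,0,0,-90]]'; python3 -m creep '[[0,0,0,0],[0,0,0,0],[0,0,0,0],[0,0,0,0],[0,0,0,0],[0,0,0,0],[0,0,0,0],[0,0,0,0],[0,0,0,0],[0,0,0,0],[0,0,0,0],[0,0,0,0],[0,0,0,0],[0,0,0,0],[0,0,0,0],[0,0,0,0]]'
python3 - <<'E'
from h import *
p,q,s=pose();print(p,np.round(s['joint_positions'],2),q.as_matrix().round(3).tolist())
parts[:]=parts[:2];o=[]
for c in ("side","scene"):
    d=cam(c);img=d["color"].copy();x0=[p[0],p[1],p[2]-.0508,np.radians(-76.1)]
    cs,_=cv2.findContours((render(d,x0)>.5).astype(np.uint8),0,2);cv2.drawContours(img,cs,-1,(255,0,0),1)
    u=proj(d,x0[:3])[0].astype(int);o.append(cv2.resize(img[u[1]-75:u[1]+75,u[0]-50:u[0]+50],(400,600)))
    print(c,[(np.round(x["xyz"],3),round(x["score"],2)) for x in spotter.spot_point(c,"cast")][:4])
cv2.imwrite("pics/i.png",np.hstack(o)[:,:,::-1])
E
```

```text
time: 13.23
position: [0.4684, 0.1999, 0.1353]
tool_rot: [0.0, -0.121, 0.993, -0.0]
force: [-0.5, 0.1, -1.7]
grip_width: 0.315
gripper_force: 58.9
time: 14.57
position: [0.4684, 0.1999, 0.1353]
tool_rot: [0.0, -0.122, 0.993, -0.0]
force: [-0.1, 0.8, -1.9]
grip_width: 0.316
gripper_force: 58.9
[0.46838009 0.19988394 0.13527582] [ 0.05  0.48 -0.63  2.    0.4   0.78  0.99] [[-0.97, -0.242, 0.0], [-0.242, 0.97, -0.0], [-0.0, -0.0, -1.0]]
side [(array([ 0.322, -0.143, -0.001]), 0.91), (array([0.47 , 0.2  , 0.086]), 0.84), (array([ 0.445, -0.215, -0.001]), 0.79), (array([ 0.558, -0.178, -0.003]), 0.6)]
scene [(array([0.461, 0.198, 0.084]), 0.97), (array([ 0.32 , -0.15 ,  0.004]), 0.91), (array([ 0.448, -0.215, -0.002]), 0.88), (array([ 0.552, -0.178, -0.003]), 0.82)]
```

View pics/i.png

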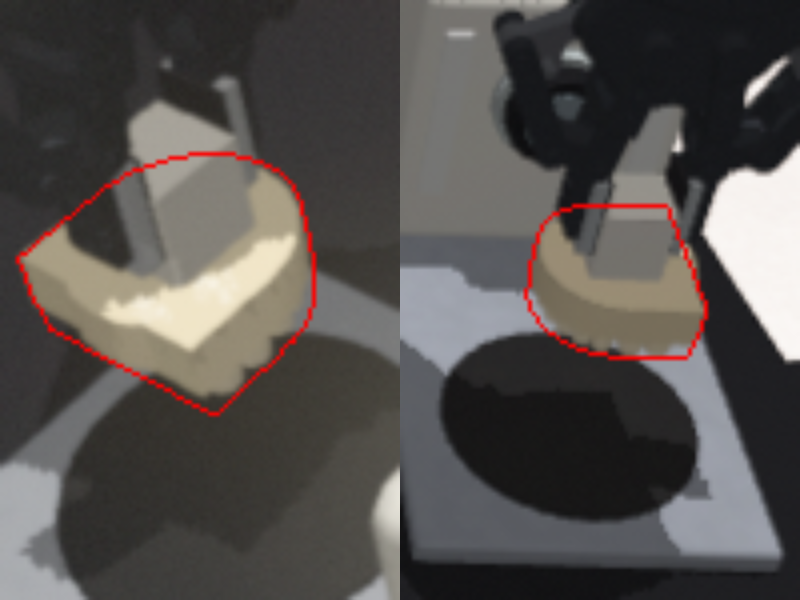

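Both views match the prediction (side (190,290), scene (620,290)): the right side faces the lens. Now I lower it gently.

```bash
python3 -m creep '[[0,0,0.5,0],[0,0,1.5,0],[0,0,2.5,0],[0,0,3.5,0],[0,0,4.5,0],[0,0,5.3,0],[0,0,5.9,0],[0,0,6.3,0],[0,0,6.5,0],[0,0,6.6,0],[0,0,6.6,0],[0,0,6.6,0]]'; python3 -m creep '[[0,0,0.05,0],[0,0,0.1,0],[0,0,0.15,0],[0,0,0.2,0],[0,0,0.2,0],[0,0,0.2,0]]';python3 -m creep '[[0,0,0.05,0],[0,0,0.1,0],[0,0,0.1,0],[0,0,0.1,0]]'
```

```text
time: 15.77
position: [0.4686, 0.2, 0.0696]
tool_rot: [0.0, -0.122, 0.993, 0.0]
force: [-0.0, 0.0, -1.1]
grip_width: 0.317
gripper_force: 58.9
time: 16.27
position: [0.4684, 0.1999, 0.0673]
tool_rot: [-0.0, -0.122, 0.993, -0.0]
force: [0.3, 0.0, -1.2]
grip_width: 0.312
gripper_force: 58.9
time: 16.6
position: [0.4683, 0.1999, 0.0662]
tool_rot: [-0.0, -0.122, 0.993, -0.0]
force: [-0.0, -0.1, -0.9]
grip_width: 0.315
gripper_force: 58.9
```

```bash
python3 -m creep '[[0,0,0.04,0],[0,0,0.08,0],[0,0,0.08,0],[0,0,0.08,0]]';python3 -m creep '[[0,0,0.04,0],[0,0,0.08,0],[0,0,0.08,0],[0,0,0.08,0]]'
```

```text
time: 16.93
position: [0.4684, 0.2, 0.0658]
tool_rot: [0.0, -0.122, 0.993, -0.0]
force: [-1.5, -1.1, 4.5]
grip_width: 0.315
gripper_force: 59.4
time: 17.27
position: [0.4684, 0.2, 0.0658]
tool_rot: [0.0, -0.122, 0.993, -0.0]
force: [-3.7, -2.0, 13.9]
grip_width: 0.316
gripper_force: 60.7
```

```bash
python3 -m creep '[[0,0,-0.08,0],[0,0,-0.1,0],[0,0,-0.1,0]]';python3 -m creep '[[0,0,0,0],[0,0,0,0],[0,0,0,0],[0,0,0,0],[0,0,0,0],[0,0,0,0],[0,0,0,0],[0,0,0,0]]' 5.5; python3 -m creep '[[0,0,-0.5,0],[0,0,-2,0],[0,0,-4,0],[0,0,-7,0],[0,0,-10,0],[0,0,-13,0],[0,0,-16,0],[0,0,-16,0],[0,0,-16,0]]'
python3 - <<'E'
from h import *
p,q,s=pose();print(s["time"],p);o=[]
for c in ("side","scene"):
    d=cam(c);img=d["color"].copy();x0=[.4684,.1999,.015,np.radians(-76.1)]
    cs,_=cv2.findContours((render(d,x0)>.5).astype(np.uint8),0,2);cv2.drawContours(img,cs,-1,(255,0,0),1)
    u=proj(d,x0[:3])[0].astype(int);o.append(cv2.resize(img[max(0,u[1]-75):u[1]+75,u[0]-50:u[0]+50],(400,600)))
    for l in ("cast","half_cast","lower_cast"):print(c,l,[(np.round(x["xyz"],3),round(x["score"],2)) for x in spotter.spot_point(c,l)])
cv2.imwrite("pics/j.png",np.hstack(o)[:,:,::-1])
E
```

```text
time: 17.52
position: [0.4686, 0.2, 0.0658]
tool_rot: [0.0, -0.122, 0.993, 0.0]
force: [-0.2, -0.6, 4.3]
grip_width: 0.312
gripper_force: 59.5
time: 18.18
position: [0.4684, 0.1999, 0.0657]
tool_rot: [0.0, -0.122, 0.993, -0.0]
force: [0.9, 0.4, -0.0]
grip_width: 0.647
gripper_force: 0.0
time: 18.93
position: [0.4693, 0.2002, 0.2277]
tool_rot: [0.002, -0.122, 0.993, 0.0]
force: [0.0, -0.5, -0.3]
grip_width: 0.643
gripper_force: 0.0
18.9333 [0.46926442 0.20022444 0.22765143]
side cast [(array([0.469, 0.203, 0.015]), 0.83), (array([ 0.322, -0.144,  0.002]), 0.73), (array([ 0.558, -0.179, -0.002]), 0.71)]
side half_cast [(array([ 0.548, -0.282,  0.002]), 0.72)]
side lower_cast [(array([ 0.624, -0.053, -0.   ]), 0.9)]
scene cast [(array([ 0.322, -0.149,  0.   ]), 0.93), (array([ 0.55 , -0.182, -0.003]), 0.82), (array([0.463, 0.198, 0.014]), 0.71), (array([ 0.446, -0.213, -0.001]), 0.63)]
scene half_cast [(array([ 0.549, -0.284, -0.006]), 0.56)]
scene lower_cast [(array([ 0.621, -0.054,  0.004]), 0.98)]
```

View pics/j.png

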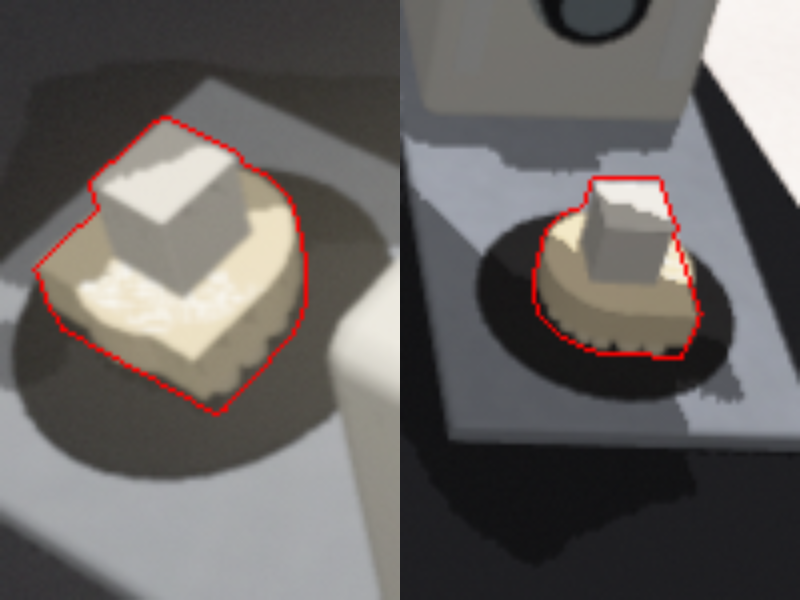

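The cast stands upright on the middle of the pad in both views, at side (180,270) and scene (615,280) in the crops. The gripper is clear, and the half cast and lower cast haven't moved.

```bash
python3 -c "
from h import *
print(r.close_job())"
```

```text
the job is handed in; nothing more can be done
None
```

I showed the cream cast to the lens left side, front teeth, then right side, holding over a second each time. I then set it down upright on the middle of the pad and let go, left the half cast and lower cast where they were, and handed the job in at about 19 s.

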